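# Shift the wire feeder's gear lever through its gate to the green slot

## Robot

A 6-joint arm with a two-finger parallel gripper is mounted at the origin on a cart in front of the work surface, level with it; the furniture and walls round the work are solid. World frame = base frame: x ahead of the robot, y to its left, z up, the work surface at z = 0. Lengths are in m, angles in rad, forces in N, time in s.
With the tool pointing down it reaches from about 0.4 to 0.825 m from the base axis. Payload 7 kg.
Tool frame: the origin (TCP) lies midway between the tips of the shut fingers; the grasp point (between the pads) lies 19 mm behind it; z points along the fingers, y is the line along which they close (so a half turn about z gives the same grasp; the last joint's range is limited). The gripper opens to 88 mm and grips with 3 to 60 N. Pads are 19 mm wide; open, the fingers measure 130 mm over their backs; the gripper's body (78 mm by 193 mm) begins 47 mm behind the grasp point.
Start: joints at [1.582, 0.359, 0.012, 0, -1.224, -0.288], TCP at [0.184, 0.649, 0.227] pointing down, gripper open.
Joint ranges: [-3.07, 3.07], [-1.43, 2.12], [-1.02, 1.25], [-3.03, 1.67], [-3.05, -0], [-3.03, 3.03]. Speed limits (rad/s): [2.39, 2.39, 3.01, 3.14, 3.14, 3.14].

## Interface

Orientations are given as [roll, pitch, yaw] about the fixed x, y, z axes, in that order (R = Rz(yaw) Ry(pitch) Rx(roll)).
In Python, from station import arm, grab_frame, camera_params, spot_in gives the robot as it stands.
- The arm moves only by the shell command python3 -m jog 'ROWS' [FORCE]. ROWS is JSON, a list that holds one entry, the list of rows, each a list of 7 numbers: the shift along the tool's x, y, z in mm, then the turn, a rotation vector about the tool's x, y, z in rad, then the finger opening in mm, from 0 to 87.6. In form: [[[x, y, z, wx, wy, wz, fingers], ...]]. A call has 1 to 20 rows; each row is the pose to reach, as a shift and turn from the pose commanded when the call began, along the tool's axes at that moment; what a row does not reach only later rows make up. A row lasts 1/8 s, in which the tool goes at most 62.5 mm and 10.7 degrees, less where a joint would pass 70% of its speed; a pose out of reach is approached as far as the arm can. A call with a gripper value outside its range is refused whole. The fingers move at their own pace and stop on an object; FORCE is the grip in N (left out, the last holds). Time passes only in rows, so rows that repeat a pose let the fingers close. It gives the time, the measured TCP pose, the force, the opening and the grip force at its end, in the units of the state.
- arm.get_state(): the state, without advancing time (a new reading comes with each control period).
- grab_frame(name): name is "side" or "top"; returns (picture, depth): 420x560x3 uint8, blue, green, red; 420x560 float32, m along the optical axis (not along the pixel's ray), 0 where there is no reading.
- camera_params(name): a dict with "mtx" (3x3 intrinsics, pixels), "k1" (the pictures are not rectified: a ray, as slopes to the right and down, at radius r is drawn at 1 + k1 r^2 times it, then the intrinsics apply), "R" (3x3) and "t" (3): a world point X has camera coordinates R X + t. Camera axes: x right, y down, z forward; pixel columns grow to the right and rows downward; lengths in m; the calibration is good to about 2 mm. A picture is of the moment at which its call begins. camera_params takes no time and is no camera call.
- arm.job_done(): hands the job in; it is judged then, once.
Trained networks look in the newest picture that a camera, given by its name, has taken for a name from the list of things; names that differ only in an ending like _2 or _b are one class to them, and where a whole thing is asked for, a point or a joint stands for the part that bears it (a point fixed in the world has none). Each returns a list of dicts, best first, with "confidence" (0 to 1); they miss things now and then, are a little off and sometimes report something else, mostly with a low value. They report only what shows in the picture. A call takes as long as a camera call.
- spot_in(query, camera): "uv" ([column, row] in pixels, amid what is visible of it).
The state is a dict: "t": time; "q": joint angles; "qd": joint speeds; "joint_efforts": joint torques, N m; "eef_pos": TCP position; "ee_rot": TCP orientation; "force": force on the tool from outside, world axes, zero at the start; "moment": the same for the moment, N m; "width": finger opening in m; "gripper_force": force on a finger pad.
Only numpy, scipy, OpenCV 4.12 (cv2) and the standard library are available. Lean on these libraries where they do the work, as an engineer would, in place of code of your own. Each camera call takes 0.05 s, during which the arm holds its last target. There are 200 camera calls.

## Task

Change the gear of the blue wire feeder: push its black-knobbed lever out of the unmarked parking slot, across the neutral passage and all the way into the slot marked with the green tile, and leave it there. Put it into none of the other marked slots on the way. Only push the lever with the fingertips or the outside of the fingers, never take it between them, and leave the small parts lying about where they are.

Things in the scene. Friction and masses are not known exactly. Their poses are not given: they have to be found in the camera images.
- feeder: Blue wire feeder fixed on the bench: box 150 (x) by 140 (y) mm on a 176 by 166 mm flange, aluminium gate plate on top, upper face 95 mm above the bench; a grey motor, 67 mm high, lies behind it out to x = 133 mm, feed rolls on its right side. Origin: on the bench, below the gate's middle. x points from its front (robot side) to its back, y left, z up. For the gate's lanes see neutral.
- neutral (a point): Middle of the gate, on the plate's upper face. Three lanes along x, at y = +28, 0, -28 mm, joined by one neutral passage along y at x = 0. Middle and right lane have a front and a back slot, each with a tile; the left lane has only a front slot, unmarked: parking, where the lever starts. All are 18 mm wide, shaft 10 mm (4 mm play each side). A slot lets the shaft's axis go to x = 24 mm (or -24).
- knob (a point): Centre of the lever's black round knob, 160 mm from the pivot (which lies 5 mm above the feeder's origin). Knob: 28 mm across, 16 at its lower end, 128 to 180 mm from the pivot. Lever upright: knob centre 165 mm above the bench; fully in a slot it is at x = 41 mm (or -41), in an outer lane at y = 48 mm (or -48) in the feeder's axes. Stays where left by friction; about 2.5 N moves it.
- knob_low (a point): point on the lever's axis in the lower part of the knob, 142 mm from the pivot
- shaft (a point): point on the lever's axis on the bare shaft just below the knob, 118 mm from the pivot
- lever_gate (a point): point on the lever's axis 90 mm from the pivot, about where the shaft passes the gate plate. Fully in a slot it is about 33 mm, measured level, from the centre of that slot's tile.
- lever_shift (a joint): lean of the lever along the feeder's x, rad: 0 in the neutral passage, about +0.27 fully in a back slot, -0.27 fully in a front slot
- lever_select (a joint): lean of the lever along the feeder's y, rad: about +0.31 in the left (parking) lane, 0 in the middle lane, -0.31 in the right lane
- tile_green: green square tile 20x20x3 mm, fixed flat on the gate plate in line with the slot that it marks, centre 56 mm in front of or behind the middle line of the neutral passage (beyond the slot's end). Which of the four marked slots it stands at changes. Origin: centre of its underside; axes as the feeder's.
- tile_yellow: yellow square tile 20x20x3 mm, fixed flat on the gate plate in line with the slot that it marks, centre 56 mm in front of or behind the middle line of the neutral passage (beyond the slot's end). Which of the four marked slots it stands at changes. Origin: centre of its underside; axes as the feeder's.
- tile_red: red square tile 20x20x3 mm, fixed flat on the gate plate in line with the slot that it marks, centre 56 mm in front of or behind the middle line of the neutral passage (beyond the slot's end). Which of the four marked slots it stands at changes. Origin: centre of its underside; axes as the feeder's.
- tile_blue: blue square tile 20x20x3 mm, fixed flat on the gate plate in line with the slot that it marks, centre 56 mm in front of or behind the middle line of the neutral passage (beyond the slot's end). Which of the four marked slots it stands at changes. Origin: centre of its underside; axes as the feeder's.
- module_c: bystander, to be left alone: silvery stick-shaped module 15x61x9 mm. Origin: centre of its underside.
- capacitor_0: bystander, to be left alone: black upright capacitor, 18 mm across, 32 mm tall. Origin: centre of its underside.
- heatsink_a: bystander, to be left alone: finned heat sink 40x40x18 mm. Origin: centre of its underside.
- relay: bystander, to be left alone: black relay block 22x28x24 mm. Origin: centre of its underside.

How it is judged:
By the outcome, as a careful person would: the job done as asked, in the order asked, and still so for the second after the job is handed in, with the robot touching nothing.
It also fails if it takes over 54 s, if anything falls off the work surface, if the arm or the gripper's body presses on something with over 40 N, if the wrist force passes 120 N, or if a joint passes its speed limit or range.

## Working session

There is one attempt and no reset: what is moved stays moved. The work goes in short steps, Python scripts to look and compute and a shell command to move; the robot and the scene stay as the last step left them, time stands still between calls to the robot, and variables do not carry over. Pictures are saved under pics/ and viewed, at most 10 in all, crops included, and the job is handed in when it is done.

```bash
mkdir -p pics; cat > h.py <<'E'
import numpy as np, cv2, json
from station import arm, grab_frame, camera_params, spot_in
from scipy.spatial.transform import Rotation as Rn
def ray(cam,uv):
    p=camera_params(cam); K=np.array(p["mtx"]); k=p["k1"]
    d=cv2.undistortPoints(np.array([[uv]],float),K,np.array([k,0,0,0.]))[0,0]
    return np.array([d[0],d[1],1.]),np.array(p["R"]),np.array(p["t"])
def atz(cam,uv,z):
    d,R,t=ray(cam,uv); c=-R.T@t; w=R.T@d; return c+w*(z-c[2])/w[2]
def atd(cam,uv,dep):
    d,R,t=ray(cam,uv); return R.T@(d*dep-t)
def proj(cam,X):
    p=camera_params(cam); R=np.array(p["R"]);t=np.array(p["t"])
    return cv2.projectPoints(np.array(X,float).reshape(-1,1,3),cv2.Rodrigues(R)[0],t,np.array(p["mtx"]),np.array([p["k1"],0,0,0.]))[0][:,0]
E
python3 - <<'E'
from h import *
np.set_printoptions(precision=4,suppress=True)
for c in ("side","top"):
    im,d=grab_frame(c); cv2.imwrite(f"pics/{c}0.png",im); np.save(f"{c}d.npy",d)
    p=camera_params(c); print(c,-np.array(p["R"]).T@p["t"], np.array(p["R"])[2])
    for q in ("feeder","neutral","knob","shaft","lever_gate","tile_green","tile_yellow","tile_red","tile_blue"):
        for r in spot_in(q,c)[:2]:
            uv=r["uv"]; dd=d[int(uv[1]),int(uv[0])]
            z={"knob":.157,"neutral":.095,"lever_gate":.09}.get(q,.098)
            print(q,np.array(uv).round(1),round(r["confidence"],2),atd(c,uv,dd),atz(c,uv,z))
s=arm.get_state(); print(s["eef_pos"],s["ee_rot"],s["force"],s["t"])
E
```

```text
side [0.0904 0.3747 0.5459] [ 0.4943 -0.7162 -0.4927]
feeder [236.5 260.2] 0.69 [ 0.4968 -0.1109  0.0928] [ 0.4921 -0.1054  0.098 ]
neutral [240.  261.6] 0.72 [ 0.4893 -0.1106  0.0934] [ 0.4879 -0.1089  0.095 ]
knob [217.3 233.7] 0.64 [ 0.51   -0.0831  0.1531] [ 0.5059 -0.0786  0.157 ]
shaft [215.3 232.2] 0.79 [ 0.5108 -0.0797  0.1573] [ 0.5749 -0.149   0.098 ]
tile_yellow [215.2 235.2] 0.68 [ 0.5105 -0.0787  0.1525] [ 0.5687 -0.1415  0.098 ]
tile_yellow [251.6 257.6] 0.65 [ 0.4789 -0.128   0.0957] [ 0.4769 -0.1254  0.098 ]
tile_red [301.3 307.6] 0.17 [ 0.3944 -0.1518  0.0152] [ 0.347  -0.0697  0.098 ]
top [ 0.4538 -0.255   0.999 ] [ 0.1047 -0.0175 -0.9944]
feeder [187.7 245.7] 0.33 [ 0.4822 -0.1232  0.0986] [ 0.4822 -0.1231  0.098 ]
feeder [165.8 217.7] 0.28 [ 0.5234 -0.0981  0.1704] [ 0.5295 -0.0844  0.098 ]
neutral [209.8 210.5] 0.66 [ 0.5508 -0.1507  0.0153] [ 0.5429 -0.1592  0.095 ]
knob [166.9 216.8] 0.71 [ 0.5254 -0.0987  0.1642] [ 0.526  -0.0973  0.157 ]
shaft [168.6 216.4] 0.83 [ 0.5258 -0.1018  0.1666] [ 0.5318 -0.0892  0.098 ]
shaft [208.6 251.7] 0.34 [ 0.4725 -0.1589  0.0981] [ 0.4725 -0.1589  0.098 ]
lever_gate [170.2 218. ] 0.83 [ 0.5239 -0.1032  0.1598] [ 0.5297 -0.0906  0.09  ]
tile_yellow [190.9 245.6] 0.6 [ 0.4824 -0.1288  0.0994] [ 0.4825 -0.1286  0.098 ]
tile_blue [205.7 248.8] 0.5 [ 0.4774 -0.1537  0.0966] [ 0.4773 -0.1539  0.098 ]
[0.1845 0.6493 0.2266] [-3.1415  0.     -0.2768] [0.2992 0.1725 0.1574] 1.0
```

```bash
python3 - <<'E'
import cv2
a=cv2.imread("pics/top0.png"); cv2.imwrite("pics/top1.png",cv2.resize(a[130:310,90:330],None,fx=3.3,fy=3.3,interpolation=cv2.INTER_CUBIC)[:600,:800])
E
```

```text
(no output)
```

View pics/top1.png

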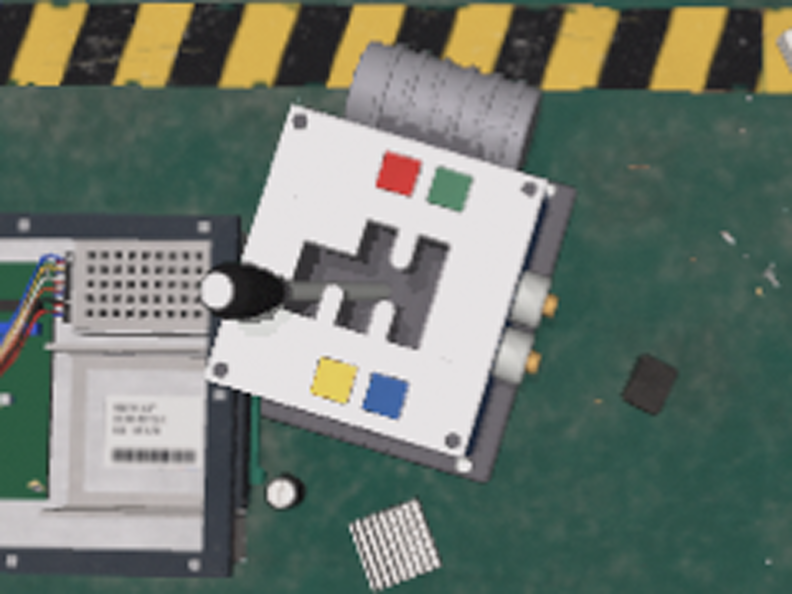

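View pics/side0.png

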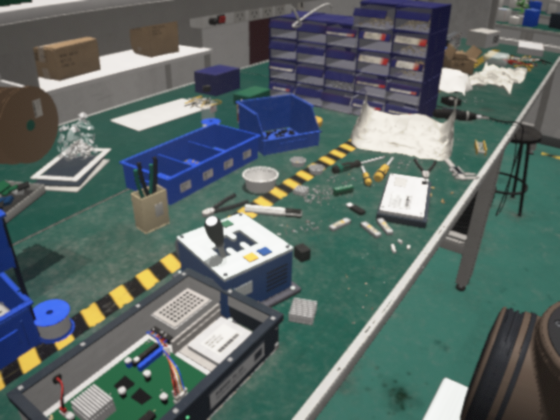

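View pics/top0.png

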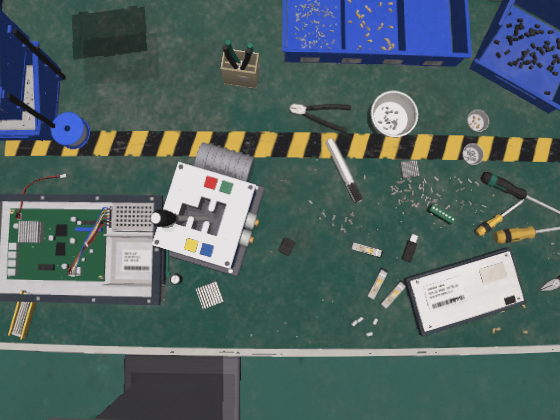

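The top picture shows the feeder turned about −15°. Full-picture tile pixels are red (211,183), green (226,187), yellow (191,245) and blue (207,250). So green is the back slot of the right lane, and the lever sits in the left front parking slot with its knob near (163,218).

```bash
python3 - <<'E'
from h import *
np.set_printoptions(precision=4,suppress=True)
im=cv2.imread("pics/top0.png")
px={"red":(399,174),"green":(450,188),"yellow":(334,380),"blue":(386,396)}
loc={"red":(56,0),"green":(56,-28),"yellow":(-56,0),"blue":(-56,-28)}
hsv=cv2.cvtColor(im,cv2.COLOR_BGR2HSV)
W=[];L=[]
for n,p in px.items():
    u,v=np.array(p)/3.3+[90,130]-0.35; w=14
    u0,v0=int(u)-w//2-2,int(v)-w//2-2
    s=hsv[v0:v0+w+5,u0:u0+w+5,1]; hue=hsv[v0:v0+w+5,u0:u0+w+5,0].astype(int); h0=hsv[int(v),int(u),0]
    m=(s>80)&(abs((hue-h0+90)%180-90)<12); 
    nlab,lab,st,cen=cv2.connectedComponentsWithStats(m.astype(np.uint8)); k=1+st[1:,4].argmax()
    c=cen[k]+[u0,v0]; X=atz("top",c,.098); print(n,(u,v),c,st[k,4],X); W.append(X[:2]);L.append(loc[n])
W=np.array(W);L=np.array(L)/1e3
w0=W.mean(0);l0=L.mean(0);H=(L-l0).T@(W-w0);th=np.arctan2(H[0,1]-H[1,0],H[0,0]+H[1,1])
R=np.array([[np.cos(th),-np.sin(th)],[np.sin(th),np.cos(th)]]);O=w0-R@l0
print("yaw",th,"O",O,"res mm",1e3*(W-(L@R.T+O)))
k=np.r_[O+R@[-.041,.048],.154]; print("knob pred",k,proj("top",k),proj("side",k))
np.save("pose.npy",np.r_[O,th])
# height along sweep
for c in("top","side"):
    d=np.load(c+"d.npy"); vs,us=np.mgrid[0:420:2,0:560:2]; P=np.array([atd(c,(u,v),d[v,u]) for u,v in zip(us.ravel(),vs.ravel()) if d[v,u]>0])
    for a in range(-30,81,10):
        an=np.degrees(np.arctan2(P[:,1],P[:,0]));r=np.hypot(P[:,0],P[:,1])
        print(c,a,[(round(P[(abs(an-a)<5)&(abs(r-q)<.05)][:,2].max(),3) if ((abs(an-a)<5)&(abs(r-q)<.05)).any() else None) for q in(.2,.3,.4,.5,.6,.7,.8)])
E
```

```text
red (np.float64(210.55909090909094), np.float64(182.37727272727273)) [210.2756 182.126 ] 127 [ 0.5916 -0.1593  0.098 ]
green (np.float64(226.01363636363638), np.float64(186.61969696969697)) [225.5612 186.9388] 98 [ 0.5835 -0.1857  0.098 ]
yellow (np.float64(190.86212121212122), np.float64(244.80151515151516)) [190.6496 244.7591] 137 [ 0.4839 -0.1281  0.098 ]
blue (np.float64(206.619696969697), np.float64(249.65)) [206.2713 249.6047] 129 [ 0.476  -0.1548  0.098 ]
yaw -0.28107648780190114 O [ 0.5376 -0.1435] res mm [[ 0.1602 -0.2009]
 [-0.1548  0.2788]
 [ 0.064  -0.123 ]
 [-0.0694  0.0451]]
knob pred [ 0.5115 -0.086   0.154 ] [[159.9849 225.8933]] [[217.7508 232.0799]]Traceback (most recent call last):
  File "<stdin>", line 23, in <module>
  File "h.py", line 11, in atd
    d,R,t=ray(cam,uv); return R.T@(d*dep-t)
          ~~~^^^^^^^^
  File "h.py", line 5, in ray
    p=camera_params(cam); K=np.array(p["mtx"]); k=p["k1"]
ValueError: time passes only in moves, steps and waits
```

```bash
python3 - <<'E'
from h import *
import h
np.set_printoptions(precision=4,suppress=True)
O=np.load("pose.npy");th=O[2];O=O[:2];R=np.array([[np.cos(th),-np.sin(th)],[np.sin(th),np.cos(th)]])
for c in("top","side"):
    p=camera_params(c);d=np.load(c+"d.npy"); vs,us=np.mgrid[0:420,0:560]; ok=d>0; uv=np.c_[us[ok],vs[ok]].astype(float)
    n=cv2.undistortPoints(uv[:,None],np.array(p["mtx"]),np.array([p["k1"],0,0,0.]))[:,0]
    P=(np.c_[n,np.ones(len(n))]*d[ok][:,None]-p["t"])@np.array(p["R"])
    f=(P[:,:2]-O)@R*1e3
    m=(abs(f[:,0])<90)&(abs(f[:,1])<90)&(P[:,2]>.1)
    for lo in np.arange(.105,.19,.01):
        k=m&(P[:,2]>lo)&(P[:,2]<=lo+.01); 
        if k.sum(): print(c,round(lo,3),k.sum(),"feeder mm",f[k].min(0),f[k].max(0),"uv",uv[k].mean(0))
    an=np.degrees(np.arctan2(P[:,1],P[:,0]));r=np.hypot(P[:,0],P[:,1])
    for a in range(-30,81,10):
        g=lambda q:P[(abs(an-a)<5)&(abs(r-q)<.05),2]
        print(c,a,[round(float(g(q).max()),3) if len(g(q)) else None for q in(.2,.3,.4,.5,.6,.7,.8)])
print([proj("top",np.r_[O+R@np.array(x[:2]),x[2]])[0] for x in((0,0,.005),(-.024,.028,.09),(-.041,.048,.154),(-.024,.048,.157),(0,.048,.157))])
print(arm.get_state()["t"])
E
```

```text
top 0.105 17 feeder mm [-22.3717  27.3682] [-13.1106  33.5254] uv [179.5294 217.4706]
top 0.115 13 feeder mm [-25.2401  29.5159] [-14.5902  36.606 ] uv [177.     217.8462]
top 0.125 13 feeder mm [-30.5789  30.2923] [-15.5139  36.0446] uv [175.0769 218.    ]
top 0.135 22 feeder mm [-33.2252  31.7055] [-12.9428  42.7384] uv [172.9091 217.5   ]
top 0.145 31 feeder mm [-39.7435  33.1624] [-13.4128  44.9771] uv [170.0968 218.8387]
top 0.155 60 feeder mm [-42.5045  34.1951] [-13.9595  55.5373] uv [166.75 217.5 ]
top 0.165 178 feeder mm [-42.6442  36.7238] [-15.2     64.8119] uv [158.764  217.6517]
top 0.175 68 feeder mm [-38.1325  42.1484] [-20.0369  60.263 ] uv [158.2647 216.6912]
top -30 [-0.642, 0.006, 0.006, 0.062, 0.058, 0.023, 0.04]
top -20 [-0.639, 0.007, 0.023, 0.103, 0.102, 0.073, 0.164]
top -10 [-0.639, 0.008, 0.077, 0.18, 0.102, 0.07, 0.163]
top 0 [-0.64, 0.006, 0.077, 0.05, 0.076, 0.007, 0.007]
top 10 [-0.64, 0.006, 0.077, 0.055, 0.077, 0.255, 0.277]
top 20 [-0.018, 0.009, 0.076, 0.043, 0.076, 0.164, 0.062]
top 30 [-0.012, 0.007, 0.076, 0.031, 0.015, None, None]
top 40 [-0.006,
[... 1054 characters left out ...]
0.098, None, 0.467]
side -10 [None, 0.003, 0.073, 0.176, 0.097, 0.058, 0.48]
side 0 [None, 0.003, 0.073, 0.045, 0.072, 0.002, 0.49]
side 10 [None, 0.003, 0.073, 0.054, 0.072, 0.243, 0.111]
side 20 [None, None, 0.073, 0.039, 0.072, 0.094, None]
side 30 [None, None, None, None, 0.073, None, None]
side 40 [None, None, None, None, None, None, None]
side 50 [None, None, None, None, None, None, None]
side 60 [None, None, None, None, None, None, None]
side 70 [None, None, None, None, None, None, None]
side 80 [None, None, None, None, None, None, None]
[array([206.3884, 217.9774]), array([181.3006, 222.4165]), array([159.9849, 225.8933]), array([162.8472, 215.5863]), array([167.4103, 201.2816])]
1.0
```

```bash
python3 - <<'E'
import cv2
a=cv2.imread("pics/side0.png"); cv2.imwrite("pics/side1.png",cv2.resize(a[200:310,165:310],None,fx=5,fy=5,interpolation=cv2.INTER_CUBIC))
E
```

```text
(no output)
```

View pics/side1.png

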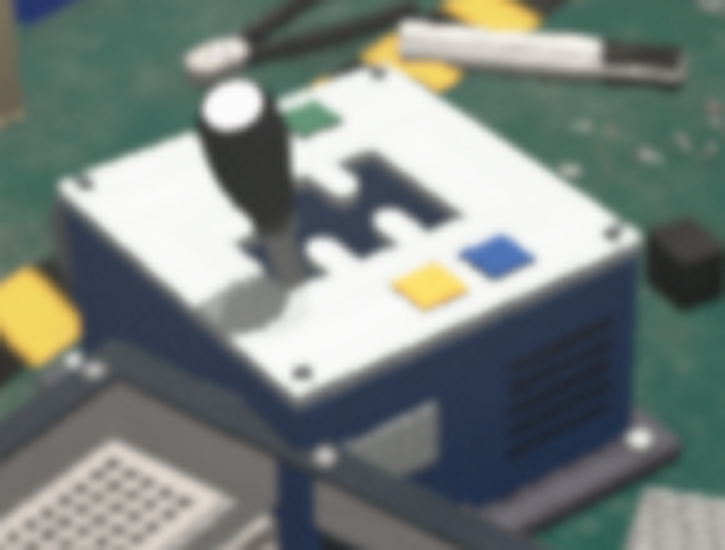

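Both views agree: the knob is at about feeder (−32, +50) mm with the lever in the left front slot, and the tool is already aligned with the feeder (tool x = feeder x, tool y = −feeder y). I'll go over high with the fingers shut.

```bash
python3 -m jog '[[[0,0,-70,0,0,0,0],[40,40,-70,0,0,0,0],[80,80,-70,0,0,0,0],[120,115,-70,0,0,0,0],[160,150,-70,0,0,0,0],[205,190,-70,0,0,0,0],[250,235,-70,0,0,0,0],[295,280,-70,0,0,0,0],[337,318,-70,0,0,0,0],[365,365,-70,0,0,0,0],[385,410,-60,0,0,0,0],[405,455,-50,0,0,0,0],[425,500,-40,0,0,0,0],[445,545,-30,0,0,0,0],[465,590,-25,0,0,0,0],[479,616,-23,0,0,0,0],[479,616,-23,0,0,0,0],[479,616,-23,0,0,0,0],[479,616,-23,0,0,0,0],[479,616,-23,0,0,0,0]]]'
cat >> h.py <<'E'
def fe():
    s=arm.get_state();P=np.load("pose.npy");c,n=np.cos(P[2]),np.sin(P[2]);R=np.array([[c,-n],[n,c]])
    print("t",s["t"],"feeder xyz mm",(np.r_[(np.array(s["eef_pos"][:2])-P[:2])@R,s["eef_pos"][2]]*1e3).round(1),"rot",np.round(s["ee_rot"],3),"F feeder",np.r_[np.array(s["force"][:2])@R,s["force"][2]].round(1))
E
python3 -c "from h import *;fe()"
```

```text
t: 3.5
eef_pos: [0.4769, -0.0735, 0.2498]
ee_rot: [-3.141, -0.0, -0.275]
force: [0.5, -0.0, -0.3]
width: 0.0004
gripper_force: 0.0
t 3.5 feeder xyz mm [-77.7  50.5 249.8] rot [-3.141 -0.    -0.275] F feeder [ 0.5  0.1 -0.3]
```

```bash
python3 -m jog '[[[0,2,50,0,0,0,0],[0,2,103,0,0,0,0],[0,2,103,0,0,0,0],[8,2,103,0,0,0,0],[14,2,103,0,0,0,0],[20,2,103,0,0,0,0],[26,2,103,0,0,0,0],[32,2,103,0,0,0,0],[37,2,103,0,0,0,0],[42,2,103,0,0,0,0],[46,2,103,0,0,0,0],[50,2,103,0,0,0,0],[50,2,103,0,0,0,0]]]'
python3 - <<'E'
from h import *
fe()
im,d=grab_frame("top"); cv2.imwrite("pics/t2.png",cv2.resize(im[150:290,100:280],None,fx=4,fy=4,interpolation=cv2.INTER_CUBIC))
im,d=grab_frame("side"); cv2.imwrite("pics/s2.png",cv2.resize(im[190:310,160:310],None,fx=5,fy=5,interpolation=cv2.INTER_CUBIC))
E
```

```text
t: 5.12
eef_pos: [0.5249, -0.0899, 0.1465]
ee_rot: [3.142, -0.0, -0.277]
force: [-0.3, -0.4, 0.4]
width: 0.0006
gripper_force: 0.5
t 5.125 feeder xyz mm [-27.1  48.  146.5] rot [ 3.142 -0.    -0.277] F feeder [-0.2 -0.5  0.4]
```

View pics/s2.png

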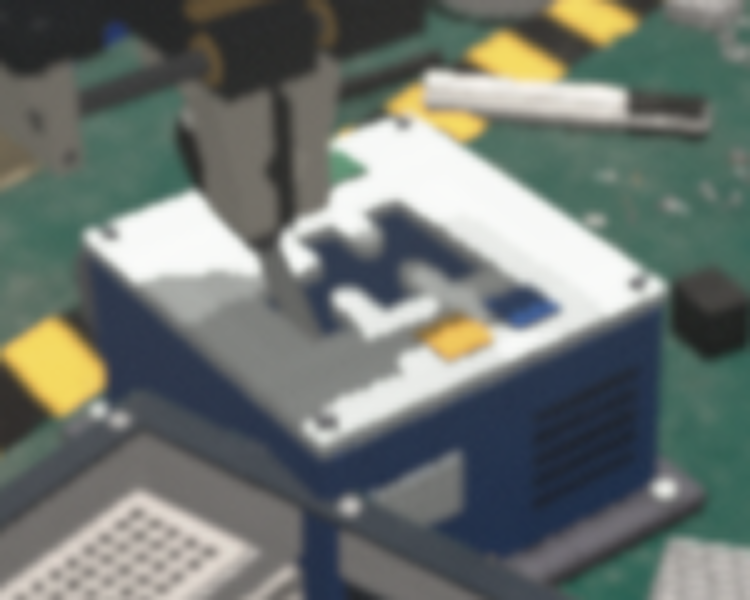

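The shaft has come out of the parking slot and now stands by the neutral passage; the fingers are behind the knob. I'll push 5 mm more and read the force.

```bash
python3 -m jog '[[[2,0,0,0,0,0,0],[4,0,0,0,0,0,0],[5.5,0,0,0,0,0,0],[5.5,0,0,0,0,0,0]]]'; python3 -c "from h import *;fe()"
python3 -m jog '[[[-25,0,0,0,0,0,0],[-45,0,-50,0,0,0,0],[-45,0,-105,0,0,0,0],[-45,0,-105,0,0,0,0]]]'
python3 - <<'E'
from h import *
fe()
O=np.load("pose.npy");th=O[2];O=O[:2];R=np.array([[np.cos(th),-np.sin(th)],[np.sin(th),np.cos(th)]])
for c in("side","top"):
    im,D=grab_frame(c); cv2.imwrite("pics/%s3.png"%c[0],cv2.resize(im[170:310,100:310],None,fx=3.8,fy=3.8,interpolation=cv2.INTER_CUBIC))
    p=camera_params(c); vs,us=np.mgrid[0:420,0:560]; ok=D>0; uv=np.c_[us[ok],vs[ok]].astype(float)
    n=cv2.undistortPoints(uv[:,None],np.array(p["mtx"]),np.array([p["k1"],0,0,0.]))[:,0]
    P=(np.c_[n,np.ones(len(n))]*D[ok][:,None]-p["t"])@np.array(p["R"]); f=(P[:,:2]-O)@R*1e3
    m=(abs(f[:,0])<50)&(abs(f[:,1])<80)
    for lo in np.arange(.105,.20,.01):
        k=m&(P[:,2]>lo)&(P[:,2]<=lo+.01)
        if k.sum(): print(c,round(lo,3),k.sum(),f[k].min(0).round(),f[k].max(0).round())
E
```

```text
t: 5.72
eef_pos: [0.5299, -0.0913, 0.1466]
ee_rot: [3.142, -0.0, -0.277]
force: [-1.9, 1.3, 1.7]
width: 0.0003
gripper_force: 1.0
t 5.725 feeder xyz mm [-21.9  48.  146.6] rot [ 3.142 -0.    -0.277] F feeder [-2.2  0.7  1.7]
t: 6.22
eef_pos: [0.4894, -0.0788, 0.2566]
ee_rot: [-3.138, -0.01, -0.276]
force: [1.1, 0.1, -0.8]
width: 0.0003
gripper_force: 0.0
t 6.225 feeder xyz mm [-64.3  48.8 256.6] rot [-3.138 -0.01  -0.276] F feeder [ 1.1  0.4 -0.8]
side 0.105 30 [-7. 27.] [ 1. 39.]
side 0.115 26 [-9. 31.] [ 1. 44.]
side 0.125 43 [-11.  34.] [ 2. 52.]
side 0.135 64 [-13.  32.] [ 3. 58.]
side 0.145 76 [-14.  34.] [ 2. 61.]
side 0.155 96 [-14.  34.] [ 6. 65.]
side 0.165 142 [-14.  37.] [11. 65.]
side 0.175 40 [-8. 44.] [ 9. 55.]
top 0.105 19 [-2. 26.] [ 6. 32.]
top 0.115 10 [-5. 30.] [ 7. 38.]
top 0.125 11 [-4. 31.] [ 7. 34.]
top 0.135 20 [-7. 32.] [13. 39.]
top 0.145 27 [-9. 31.] [14. 42.]
top 0.155 50 [-10.  34.] [16. 51.]
top 0.165 108 [-10.  36.] [17. 64.]
top 0.175 152 [-9. 39.] [15. 63.]
```

View pics/s3.png

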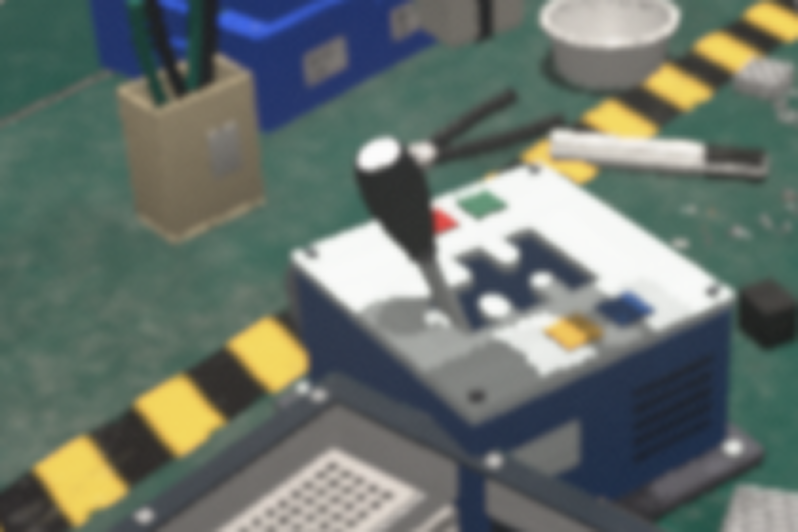

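The lever now stands in the neutral passage at the left, with the knob at about feeder (+2, 49). Next I go round to its left side and push toward −y.

```bash
python3 -m jog '[[[0,-50,0,0,0,0,0],[30,-60,0,0,0,0,0],[67,-60,0,0,0,0,0],[67,-60,0,0,0,0,0],[67,-60,55,0,0,0,0],[67,-60,105,0,0,0,0],[67,-60,105,0,0,0,0],[67,-50,105,0,0,0,0],[67,-42,105,0,0,0,0],[67,-36,105,0,0,0,0],[67,-30,105,0,0,0,0],[67,-24,105,0,0,0,0],[67,-18,105,0,0,0,0],[67,-12,105,0,0,0,0],[67,-6,105,0,0,0,0],[67,0,105,0,0,0,0],[67,0,105,0,0,0,0]]]'
python3 - <<'E'
from h import *
fe()
im,d=grab_frame("side"); cv2.imwrite("pics/s4.png",cv2.resize(im[170:310,140:310],None,fx=4,fy=4,interpolation=cv2.INTER_CUBIC))
E
```

```text
t: 8.45
eef_pos: [0.5505, -0.0978, 0.1463]
ee_rot: [3.141, 0.001, -0.277]
force: [1.0, 1.5, 1.8]
width: 0.0004
gripper_force: 1.2
t 8.45 feeder xyz mm [ -0.3  47.5 146.3] rot [ 3.141e+00  1.000e-03 -2.770e-01] F feeder [0.6 1.7 1.8]
```

View pics/s4.png

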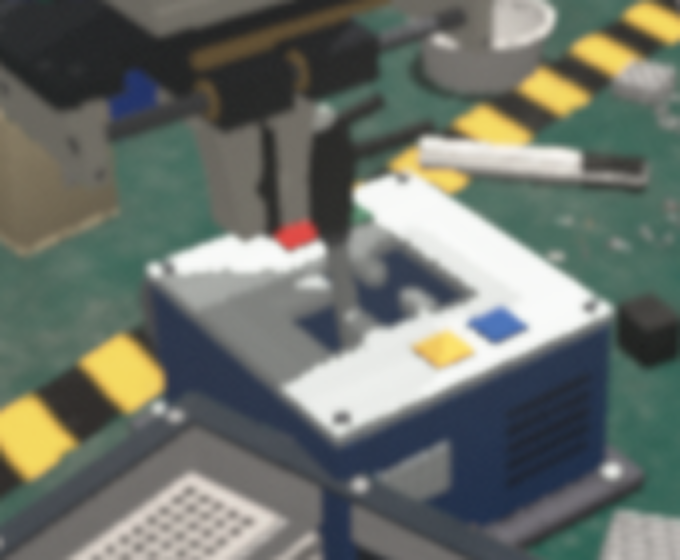

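The knob leans on the right-hand finger and the shaft is in the neutral passage, still left of the middle lane. I'll keep going right.

```bash
python3 -m jog '[[[0,6,0,0,0,0,0],[0,12,0,0,0,0,0],[0,18,0,0,0,0,0],[0,24,0,0,0,0,0],[0,30,0,0,0,0,0],[0,36,0,0,0,0,0],[0,42,0,0,0,0,0],[0,47,0,0,0,0,0],[0,52,0,0,0,0,0],[0,56,0,0,0,0,0],[0,56,0,0,0,0,0]]]'
cat > lv.py <<'E'
from h import *
def lev():
    fe()
    O=np.load("pose.npy");th=O[2];O=O[:2];R=np.array([[np.cos(th),-np.sin(th)],[np.sin(th),np.cos(th)]])
    for c in("side","top"):
        im,D=grab_frame(c); cv2.imwrite("pics/last_%s.png"%c,cv2.resize(im[170:310,140:310],None,fx=4,fy=4,interpolation=cv2.INTER_CUBIC))
        p=camera_params(c); vs,us=np.mgrid[0:420,0:560]; ok=D>0; uv=np.c_[us[ok],vs[ok]].astype(float)
        n=cv2.undistortPoints(uv[:,None],np.array(p["mtx"]),np.array([p["k1"],0,0,0.]))[:,0]
        P=(np.c_[n,np.ones(len(n))]*D[ok][:,None]-p["t"])@np.array(p["R"]); f=(P[:,:2]-O)@R*1e3
        m=(abs(f[:,0])<75)&(abs(f[:,1])<80)
        for lo in np.arange(.105,.19,.01):
            k=m&(P[:,2]>lo)&(P[:,2]<=lo+.01)
            if k.sum(): print(c,round(lo,3),k.sum(),f[k].min(0).round(),f[k].max(0).round(),np.median(f[k],0).round())
if __name__=="__main__": lev()
E
python3 lv.py
```

```text
t: 9.88
eef_pos: [0.5352, -0.1514, 0.1464]
ee_rot: [3.141, 0.001, -0.277]
force: [0.1, 1.9, -0.9]
width: 0.0005
gripper_force: 1.0
t 9.875 feeder xyz mm [-1.000e-01 -8.200e+00  1.464e+02] rot [ 3.141e+00  1.000e-03 -2.770e-01] F feeder [-0.4  1.8 -0.9]
side 0.105 32 [ -6. -30.] [  3. -20.] [ -4. -24.]
side 0.115 32 [ -8. -37.] [  4. -23.] [ -4. -26.]
side 0.125 45 [-10. -39.] [  7. -23.] [ -6. -26.]
side 0.135 50 [-12. -42.] [  1. -23.] [ -9. -29.]
side 0.145 135 [-15. -46.] [9. 9.] [-11. -12.]
side 0.155 183 [-14. -49.] [10.  9.] [-11. -12.]
side 0.165 183 [-15. -52.] [10. 11.] [-11. -16.]
side 0.175 191 [-15. -51.] [ 9. 12.] [-11. -13.]
side 0.185 149 [-14. -30.] [ 9. 14.] [-11.  -4.]
top 0.155 1 [-10. -40.] [-10. -40.] [-10. -40.]
top 0.165 20 [-10. -53.] [ 17. -38.] [  0. -49.]
top 0.175 128 [ -9. -53.] [ 16. -39.] [  3. -45.]
```

```bash
python3 -m jog '[[[0,4,0,0,0,0,0],[0,7,0,0,0,0,0],[0,10,0,0,0,0,0],[0,10,0,0,0,0,0]]]'; python3 -c "from h import *;fe()"
python3 -m jog '[[[0,-10,0,0,0,0,0],[0,-25,-50,0,0,0,0],[-40,-10,-105,0,0,0,0],[-80,10,-105,0,0,0,0],[-80,35,-105,0,0,0,0],[-80,35,-105,0,0,0,0]]]'; python3 lv.py
```

```text
t: 10.48
eef_pos: [0.5329, -0.161, 0.1466]
ee_rot: [3.142, -0.0, -0.277]
force: [0.5, 1.8, -1.1]
width: 0.0002
gripper_force: 1.1
t 10.475 feeder xyz mm [  0.3 -18.1 146.6] rot [ 3.142 -0.    -0.277] F feeder [-0.1  1.9 -1.1]
t: 11.22
eef_pos: [0.4459, -0.1733, 0.2525]
ee_rot: [3.141, -0.002, -0.278]
force: [0.1, -0.3, -0.2]
width: 0.0004
gripper_force: 0.0
t 11.225 feeder xyz mm [-79.9 -54.  252.5] rot [ 3.141e+00 -2.000e-03 -2.780e-01] F feeder [ 0.2 -0.3 -0.2]
side 0.105 32 [ -6. -39.] [  3. -27.] [ -4. -31.]
side 0.115 32 [ -7. -41.] [  2. -30.] [ -3. -33.]
side 0.125 51 [-10. -45.] [  5. -31.] [ -6. -35.]
side 0.135 66 [-13. -55.] [  8. -31.] [ -8. -36.]
side 0.145 83 [-14. -55.] [  8. -31.] [-10. -38.]
side 0.155 94 [-14. -57.] [  9. -34.] [-10. -41.]
side 0.165 117 [-14. -61.] [ 10. -36.] [ -7. -44.]
side 0.175 40 [-11. -57.] [  8. -42.] [ -2. -48.]
top 0.105 4 [ -2. -30.] [  2. -26.] [ -0. -27.]
top 0.145 2 [-10. -50.] [ -3. -34.] [ -6. -42.]
top 0.155 18 [-10. -52.] [ 12. -33.] [ -2. -37.]
top 0.165 81 [-10. -64.] [ 17. -36.] [  1. -49.]
top 0.175 167 [ -8. -64.] [ 15. -39.] [  3. -51.]
```

View pics/last_side.png

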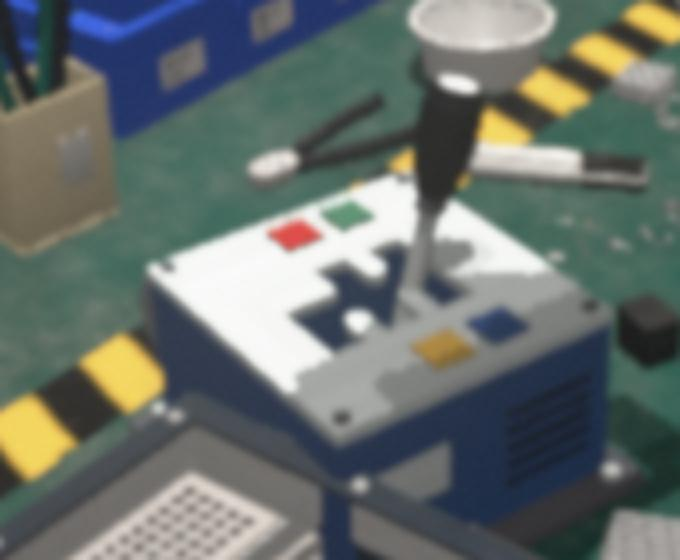

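The knob is at about feeder (+1, −50) with the shaft at the right end of the neutral passage, in line with the green tile. Last push: +x from the front.

```bash
python3 -m jog '[[[0,-5,55,0,0,0,0],[0,-5,106,0,0,0,0],[0,-5,106,0,0,0,0],[25,-5,106,0,0,0,0],[45,-5,106,0,0,0,0],[53,-5,106,0,0,0,0],[59,-5,106,0,0,0,0],[65,-5,106,0,0,0,0],[71,-5,106,0,0,0,0],[77,-5,106,0,0,0,0],[83,-5,106,0,0,0,0],[88,-5,106,0,0,0,0],[93,-5,106,0,0,0,0],[93,-5,106,0,0,0,0]]]';python3 -c "from h import *;fe()"
python3 -m jog '[[[2,0,0,0,0,0,0],[4,0,0,0,0,0,0],[4,0,0,0,0,0,0]]]'; python3 lv.py
```

```text
t: 13.08
eef_pos: [0.5375, -0.1932, 0.1453]
ee_rot: [3.142, 0.0, -0.277]
force: [-2.4, -0.1, -1.0]
width: -0.0001
gripper_force: 0.7
t 13.075 feeder xyz mm [ 13.7 -47.8 145.3] rot [ 3.142  0.    -0.277] F feeder [-2.3 -0.8 -1. ]
t: 13.45
eef_pos: [0.539, -0.1939, 0.145]
ee_rot: [3.141, 0.004, -0.277]
force: [-6.9, 4.4, 0.8]
width: 0.0003
gripper_force: 4.2
t 13.45 feeder xyz mm [ 15.3 -48.  145. ] rot [ 3.141  0.004 -0.277] F feeder [-7.8  2.3  0.8]
side 0.105 34 [ 21. -40.] [ 30. -29.] [ 23. -33.]
side 0.115 41 [ 22. -45.] [ 31. -29.] [ 25. -34.]
side 0.125 51 [ 21. -48.] [ 42. -31.] [ 25. -36.]
side 0.135 48 [  4. -49.] [ 40. -31.] [ 28. -34.]
side 0.145 126 [  1. -65.] [ 46. -31.] [  5. -36.]
side 0.155 144 [  0. -64.] [ 48. -31.] [  5. -38.]
side 0.165 123 [  1. -67.] [ 48. -29.] [  4. -41.]
side 0.175 127 [  1. -68.] [ 23. -27.] [  4. -42.]
side 0.185 144 [  1. -69.] [ 24. -26.] [  4. -43.]
```

Force is rising and the arm is lagging, so this is the slot's end. One more small push, then retreat and check.

```bash
python3 -m jog '[[[2,0,0,0,0,0,0],[3,0,0,0,0,0,0],[3,0,0,0,0,0,0]]]';python3 -c "from h import *;fe()"
python3 -m jog '[[[-20,0,0,0,0,0,0],[-50,0,-20,0,0,0,0],[-90,0,-70,0,0,0,0],[-90,0,-120,0,0,0,0],[-90,-60,-140,0,0,0,0],[-90,-120,-140,0,0,0,0],[-90,-120,-140,0,0,0,0]]]'; python3 lv.py
```

```text
t: 13.92
eef_pos: [0.5397, -0.1942, 0.1448]
ee_rot: [3.141, 0.008, -0.277]
force: [-14.2, 7.6, 6.1]
width: 0.0005
gripper_force: 8.2
t 13.925 feeder xyz mm [ 16.1 -48.1 144.8] rot [ 3.141  0.008 -0.277] F feeder [-15.8   3.4   6.1]
t: 14.8
eef_pos: [0.492, -0.0519, 0.2868]
ee_rot: [-3.14, -0.004, -0.272]
force: [0.3, -0.0, 0.4]
width: 0.0004
gripper_force: 0.0
t 14.8 feeder xyz mm [-69.2  75.4 286.8] rot [-3.14  -0.004 -0.272] F feeder [0.3 0.  0.4]
side 0.105 33 [ 20. -40.] [ 30. -29.] [ 23. -33.]
side 0.115 42 [ 21. -46.] [ 32. -31.] [ 25. -34.]
side 0.125 57 [ 21. -48.] [ 39. -31.] [ 24. -36.]
side 0.135 80 [ 22. -55.] [ 40. -32.] [ 26. -38.]
side 0.145 86 [ 22. -55.] [ 42. -31.] [ 27. -40.]
side 0.155 103 [ 25. -61.] [ 51. -35.] [ 30. -42.]
side 0.165 81 [ 26. -62.] [ 48. -39.] [ 35. -47.]
top 0.105 11 [ 24. -36.] [ 29. -27.] [ 25. -30.]
top 0.115 6 [ 25. -38.] [ 29. -32.] [ 26. -33.]
top 0.125 4 [ 25. -40.] [ 30. -32.] [ 27. -36.]
top 0.135 17 [ 25. -48.] [ 40. -32.] [ 27. -37.]
top 0.145 23 [ 26. -57.] [ 42. -33.] [ 29. -41.]
top 0.155 52 [ 27. -64.] [ 54. -35.] [ 32. -44.]
top 0.165 207 [ 30. -64.] [ 56. -37.] [ 42. -52.]
top 0.175 16 [ 37. -54.] [ 50. -45.] [ 42. -49.]
```

View pics/last_side.png

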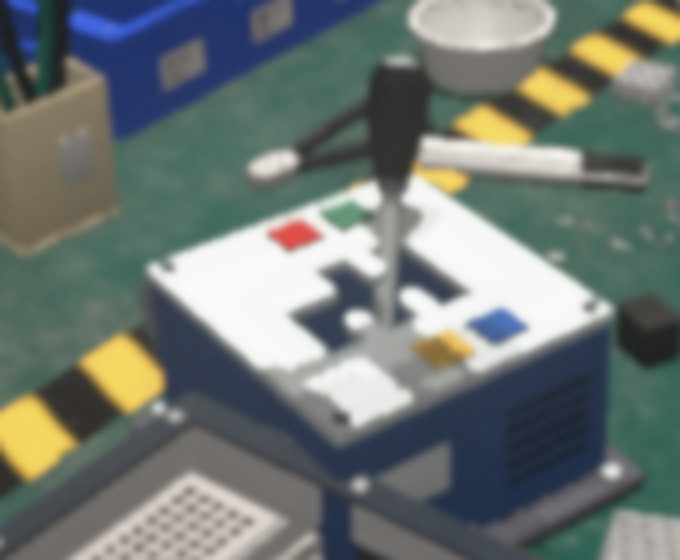

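View pics/last_top.png

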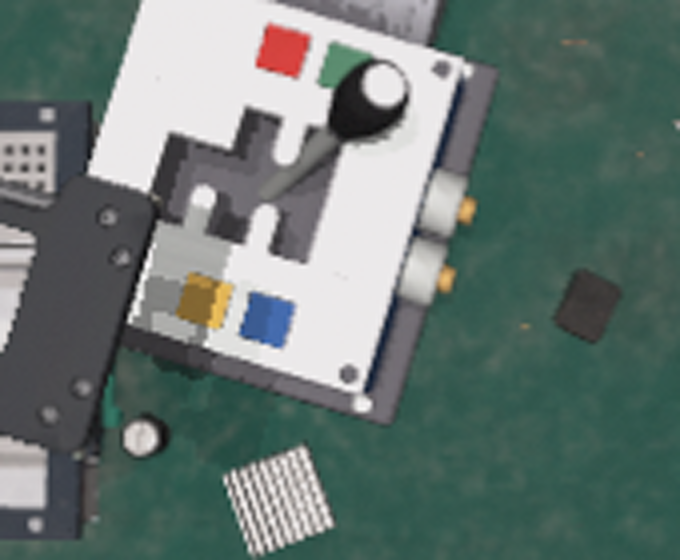

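The lever is fully in the green slot: the knob is at about feeder (41, −50), the end stop was felt, the small parts haven't moved, and the robot is clear.

```bash
python3 -c "from station import arm; print(arm.job_done())"
```

```text
the job is handed in; nothing more can be done
None
```

The lever is fully in the green-tiled slot (right lane, back), moved only by pushing with shut fingers through the neutral passage and into no other marked slot, and the job was handed in at about 15 s.

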